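# Press a covered button and keep the press closed

## Robot

A 6-joint arm with a two-finger parallel gripper is mounted at the origin on the work surface. World frame = base frame: x ahead of the robot, y to its left, z up, the work surface at z = 0. Lengths are in mm, angles in rad, forces in N, time in s.
With the tool pointing down it reaches from about 350 to 975 mm from the base axis. Payload 7.1 kg.
Tool frame: the origin (TCP) lies midway between the tips of the shut fingers; the grasp point (between the pads) lies 19 mm behind it (ctrl.hold_point_z is the distance from the TCP to the grasp point, in mm); z points along the fingers, y is the direction in which the jaws open and shut (so a half turn about z gives the same grasp; the last joint's range is limited). The gripper opens to 88 mm and grips with 3 to 60 N. Pads are 20 mm wide; open, the fingers measure 115 mm over their backs; the gripper's body (75 mm by 178 mm) begins 61 mm behind the grasp point.
Start: joints at [1.273, 0.423, 1.63, -0, 1.089, -0.019], TCP at [171.97, 600.859, 222.675] pointing down, gripper open.
Joint ranges: [-3, 3], [-0.9, 2.11], [0.09, 2.58], [-1.31, 4.45], [0.11, 2.69], [-2.54, 2.54]. Speed limits (rad/s): [2.39, 2.39, 3.01, 3.14, 3.14, 3.14].

## Interface

Orientations are given as a rotation vector (axis times angle).
In Python, from workcell import ctrl, eyes gives the robot as it stands.
- The arm moves only by the tool move_arm, never from a script. Its argument "deltas" is a list of rows, each a list of 6 numbers: the shift along the tool's x, y, z in mm, then the turn, a rotation vector about the tool's x, y, z in rad. A call has 1 to 5 rows; each row shifts and turns the pose as measured when the row begins, along the tool's axes as they then stand; what a row does not reach is not made up. A row lasts 1/12 s, in which the tool goes at most 41.7 mm and 7.16 degrees, less where a joint would pass 70% of its speed; a pose out of reach is approached as far as the arm can. A call is refused whole if a number of a shift passes 41.7 or a number of a turn 0.125, either way. A call with a gripper value outside its range is refused whole. "hand" is the closure, from -1 (fully open) to 1 (shut), set as the call begins (left out, the last holds). The fingers move at their own pace and stop on an object; the grip force is fixed at half the most. Time passes only in rows, so rows that do not move let the fingers close. It gives the time, the measured TCP pose, the force and the opening at its end, in the units of the state.
- ctrl.get_obs(): the state, without advancing time (a new reading comes with each control period).
- eyes.get_image(name): name is "scene" or "top"; returns a dict with "frame" (384x512x3 uint8, red, green, blue), "range_z" (384x512 float32, mm along the optical axis (not along the pixel's ray), 0 where there is no reading), "fx", "fy", "cx", "cy" (pixels), "D" ([k1, k2, p1, p2, k3] as OpenCV has them; the pictures are not rectified), "cam_to_world" (4x4, takes a point from camera to world coordinates). Camera axes: x right, y down, z forward; pixel columns grow to the right and rows downward; lengths in mm; the calibration is good to about 2 mm. A picture is of the moment at which its call begins.
- ctrl.close_job(): hands the job in, once; it reports no verdict.
The state is a dict: "t": time; "qpos": joint angles; "qvel": joint speeds; "joint_torque": joint torques, N m; "ee_pos": TCP position; "orientation": TCP orientation; "ft_force": force on the tool from outside, world axes, zero at the start; "moment": the same for the moment, N m; "width": finger opening in mm.
Only numpy, scipy, OpenCV 4.12 (cv2) and the standard library are available. Lean on these libraries where they do the work, as an engineer would, in place of code of your own. Each camera call takes 0.05 s, during which the arm holds its last target.

## Task

The die is loaded with a button and its cover, so press it: push the die slide by its knob, from the left, fully home under the ram, then flip the safety catch on top of the press fully clear of the hand lever, then pull the lever towards you and down to its stop. Finish while still holding the lever down at the stop, so the glued button stays pressed; do not let go, and leave the other things on the bench where they are.

Things in the scene. Friction and masses are not known exactly. Their poses are not given: they have to be found in the camera images.
- press: Bench button press bolted to the bench: green cast base 205 x 150 x 30 mm, a column at the back and a head 70 mm wide whose top is 198 mm above the bench and whose front face is 42 mm in front of the ram axis. Origin on the bench straight below the ram axis; its own x points to the back of the press (away from the side where the lever comes down), y to its left, z up. It stands at a different place and yaw each time. Directions below are the press's own.
- die_slide (a joint): Steel die slide 70 x 150 mm running left to right in ways on the base; slide travel in m, 0 is pulled out to the left, 0.070 is fully home against the end stop with the die under the ram (it moves towards the press's -y). It starts 0 to 0.020. Friction about 2 N, stays where it is left.
- slide_knob (a point): Centre of the black ball, 26 mm across, on a 12 mm steel post standing up at the left end of the slide; 105 mm above the bench. With the slide home it is 103 mm to the left of the ram axis (press frame x 0, y +0.103).
- catch_pivot (a point): Hinge of the steel safety catch, on top of the head, 32 mm behind and 15 mm to the right of the ram axis, 242 mm above the bench; the hinge line runs along the press's x. The catch is a rocker: a flat bar 8 mm thick reaches 90 mm to the right across the front of the lever and blocks it, and a thumb tail 42 mm long, 7 mm thick and 20 mm wide at its end slants up to the left at 32 degrees above level.
- catch (a joint): Safety catch angle in rad: 0 is on (bar level, lever blocked), 1.40 is fully flipped off (bar standing up, tail slanting down to the left, 48 degrees below level). Pressing the tail down raises the bar. Friction about 0.05 N m, stays where it is left; the bar is clear of the lever from about 1.0.
- catch_tail (a point): The very end of the catch's thumb tail, 42 mm from catch_pivot.
- lever_pivot (a point): Axis of the hand lever, on the right side of the press, 160 mm above the bench, 80 mm to the right of the ram axis and 20 mm behind it; the axis runs along the press's y and does not move.
- lever (a joint): Hand lever angle in rad: 0 is up, leaning 0.3 rad back from upright; it grows as the knob comes forward (press's -x) and down, to its stop at 1.10, where it leans 0.8 rad forward of upright. A return spring and the die make it stiffer towards the end, about 8 N along the arc at the knob; let go, it springs back up. Turning it lowers the ram 25 mm per rad.
- lever_knob (a point): Centre of the black ball knob, 34 mm across, at the end of the lever's 14 mm steel rod, 160 mm from lever_pivot: 313 mm above the bench when up, 271 mm when down.
- pusher (a joint): White spring-loaded pusher, 29 mm across, in the die cup on the slide: how far the punch has pressed it down, m; 0 free, about 0.005 with the lever at its stop. The punch meets it from lever angle about 0.9.
- thread_mid (a point): Cone of brown thread, 60 mm across and 125 mm high, standing loose on the bench to the right of the press; point half-way up. Not to be disturbed.
- hammer: Tack hammer 250 mm long lying loose on the bench in front of the press; origin on its underside half-way along. Not to be disturbed.
- tin_mid (a point): Plain metal tin 74 mm across and 100 mm high, standing loose to the back left of the press; point half-way up. Not to be disturbed.
- dish: Wooden dish 90 mm across and 22 mm high holding finished buttons, loose on the bench to the front left of the press; origin under its centre. Not to be disturbed.

How it is judged (in metres and radians):
On the way, in this order (a step that is already met when the one before it is completed fails the run):
1. the die slide is pushed home under the ram, with the catch still on (value of joint die_slide above 0.066 m and value of joint catch below 0.6 rad), for 0.2 s.
2. the safety catch is flipped clear of the lever, which is still up (value of joint catch above 1.15 rad and value of joint lever below 0.15 rad and value of joint die_slide above 0.066 m), for 0.1 s.
3. the lever is pulled down to its stop and the die is pressed (value of joint lever above 1.02 rad and value of joint pusher above 0.0015 m), for 0.3 s.
At the end, for the whole second after the job is handed in: The robot itself is holding the lever within 0.08 rad of its stop (lever above 1.02) with more than 2 N on it, the die is under the ram (slide within 4 mm of its end stop) with its pusher pressed in by more than 1.5 mm, and the catch is flipped off (above 1.15 rad), all through the last second (all of step 3 and value of joint die_slide above 0.066 m and value of joint catch above 1.15 rad and (contact force between lever and the fingers above 2 N or contact force between lever and the arm above 2 N)); the arm keeps its last pose, push and grip.
It fails at once if a thing standing by on the bench is pushed more than 30 mm or knocked over (distance of any of thread_mid, hammer, tin_mid, dish from where it was at the start of the episode above 0.03 m).
It also fails if it takes over 58 s, if anything falls off the work surface, if the arm or the gripper's body presses on something with over 40 N, if the wrist force passes 120 N, or if a joint passes its speed limit or range.

## Working session

There is one attempt and no reset: what is moved stays moved. The work goes in short steps, Python scripts to look and compute and a tool call to move; the robot and the scene stay as the last step left them, time stands still between calls to the robot, and variables do not carry over. Pictures are saved under pics/ and viewed, and the job is handed in when it is done.

Besides the shell and the picture viewer there is one more tool, called after "Emit:" in YAML: its name, and indented under it one key for each argument. move_arm: Moves the arm, as the interface text tells. Its arguments: {"type":"object","properties":{"deltas":{"type":"array"},"hand":{"type":"number"}},"required":["deltas"]}

```bash
mkdir -p pics; ls
python3 - <<'E'
from workcell import ctrl, eyes
import cv2
o=ctrl.get_obs(); print(o)
for n in ("scene","top"):
    d=eyes.get_image(n)
    import numpy as np
    np.savez(f"pics/{n}0.npz",**{k:np.array(v) for k,v in d.items()})
    cv2.imwrite(f"pics/{n}0.png",d["frame"][:,:,::-1])
    print(n,d["fx"],d["cx"],d["cy"],d["D"],np.round(d["cam_to_world"],3))
E
```

```text
pics
{'t': 0.0, 'qpos': array([ 1.27295489e+00,  4.23811924e-01,  1.63066318e+00,  2.12780112e-05,
        1.08862103e+00, -1.90239985e-02]), 'qvel': array([-0.00133467, -0.00040005,  0.00148528, -0.00024049, -0.00011277,
       -0.00134941]), 'joint_torque': array([-3.21849388e-03, -5.44614995e+01, -2.73667341e+01,  6.41892012e-02,
        2.29530578e-02, -1.53986175e-04]), 'ee_pos': array([171.83531521, 600.34484046, 221.93029727]), 'orientation': array([-4.36527860e-01, -3.11085762e+00,  2.32722325e-03]), 'ft_force': array([-0.62269522,  0.9058049 , -0.15420843]), 'moment': array([-0.0204386 , -0.02015703, -0.04560101]), 'width': 87.82663890448293}
scene 380.99710790680535 257.34312517486126 190.0302509294281 [-0.12894178  0.          0.          0.          0.        ] [[ 8.300000e-01  3.140000e-01 -4.620000e-01  1.026946e+03]
 [ 5.580000e-01 -4.730000e-01  6.820000e-01 -6.581280e+02]
 [-4.000000e-03 -8.240000e-01 -5.670000e-01  7.550860e+02]
 [ 0.000000e+00  0.000000e+00  0.000000e+00  1.000000e+00]]
top 409.09753597826796 253.43333254534633 186.4531027830202 [-0.12940578  0.          0.          0.          0.        ] [[ 8.800000e-02 -9.710000e-01  2.220000e-01  3.495320e+02]
 [-9.960000e-01 -8.700000e-02  1.500000e-02  2.613300e+01]
 [ 5.000000e-03 -2.220000e-01 -9.750000e-01  1.225101e+03]
 [ 0.000000e+00  0.000000e+00  0.000000e+00  1.000000e+00]]
```

View pics/scene0.png

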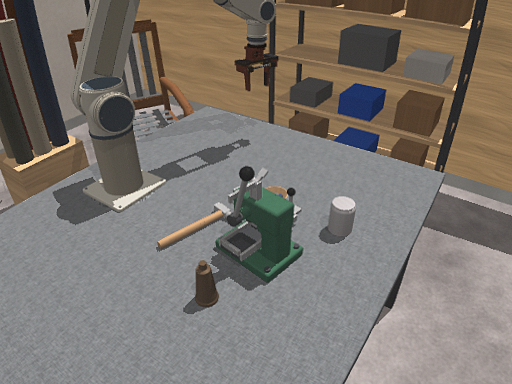

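View pics/top0.png

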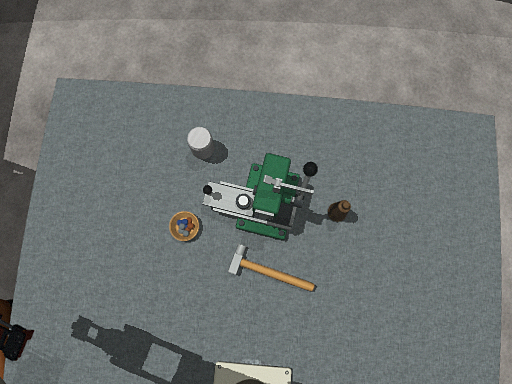

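The top view shows the press at about (265,195). The slide knob is at (208,189), the lever knob at (310,169) and the catch near (285,185). The tin, dish, hammer and thread stand around it. I'll enlarge both crops next.

```bash
cat > h.py <<'E'
import numpy as np, cv2
from scipy.spatial.transform import Rotation as R
def load(n): return dict(np.load(f"pics/{n}.npz"))
def K(d): return np.array([[d["fx"],0,d["cx"]],[0,d["fy"],d["cy"]],[0,0,1]],float)
def ray(d,u,v):
    p=cv2.undistortPoints(np.array([[[u,v]]],float),K(d),d["D"].astype(float))[0,0]
    return np.array([p[0],p[1],1.])
def atz(d,u,v,z):
    T=d["cam_to_world"]; r=T[:3,:3]@ray(d,u,v); o=T[:3,3]
    return o+r*(z-o[2])/r[2]
def dep(d,u,v):
    z=float(d["range_z"][int(round(v)),int(round(u))]); T=d["cam_to_world"]
    return T[:3,:3]@(ray(d,u,v)*z)+T[:3,3]
def proj(d,P):
    T=np.linalg.inv(d["cam_to_world"]); 
    p,_=cv2.projectPoints(np.atleast_2d(P).astype(float),cv2.Rodrigues(T[:3,:3])[0],T[:3,3],K(d),d["D"].astype(float)); return p[:,0]
E
python3 - <<'E'
from h import *
d=load("top0"); c=d["frame"][120:250,180:360,::-1]; cv2.imwrite("pics/topc.png",cv2.resize(c,None,fx=4.4,fy=4.4,interpolation=cv2.INTER_CUBIC))
d=load("scene0"); c=d["frame"][155:285,200:360,::-1]; cv2.imwrite("pics/scenec.png",cv2.resize(c,None,fx=4.5,fy=4.5,interpolation=cv2.INTER_CUBIC))
E
```

```text
(no output)
```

View pics/topc.png

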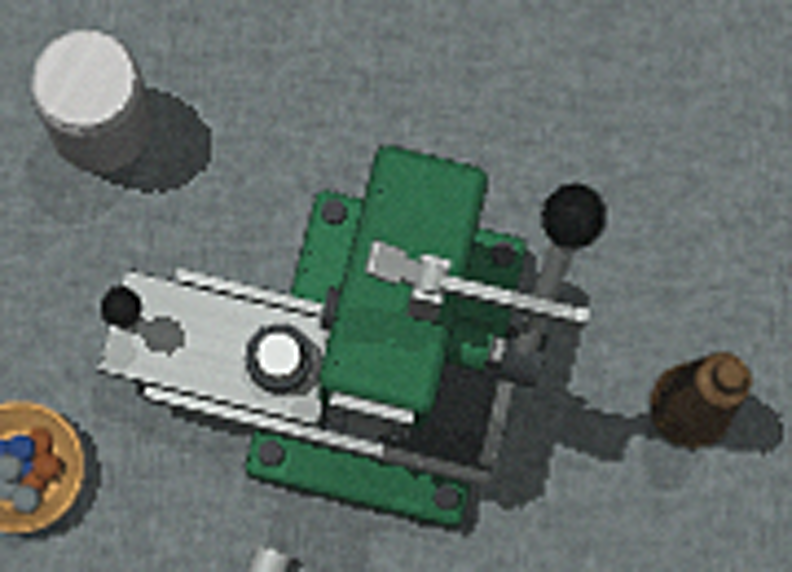

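View pics/scenec.png

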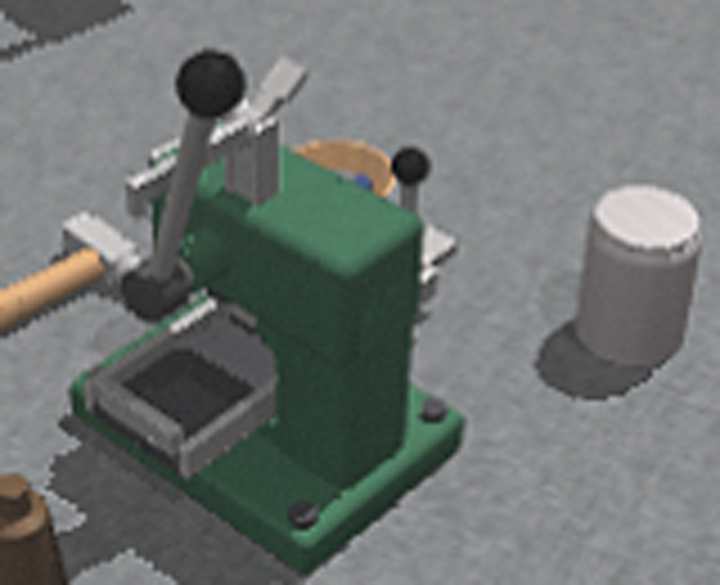

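```bash
cat > fit.py <<'E'
from h import *
from scipy.optimize import least_squares
t=load("top0"); s=load("scene0")
T=lambda x,y:(180+(x+.5)/4.4-.5,120+(y+.5)/4.4-.5); S=lambda x,y:(200+(x+.5)/4.5-.5,155+(y+.5)/4.5-.5)
def model(p):
    x,y,yaw,sl=p
    pts=np.array([[67.3,-80,313],[0,173-sl,105],[32,-105,242],[32,-15+35.6,242+22.3]])
    c,sn=np.cos(yaw),np.sin(yaw)
    return np.c_[x+c*pts[:,0]-sn*pts[:,1],y+sn*pts[:,0]+c*pts[:,1],pts[:,2]]
ot=np.array([T(574,216),T(122,307),T(588,315),T(371,259)]); os=np.array([S(211,84),S(411,165),S(133,195),S(293,72)])
w=np.array([1,1,.5,.5])[:,None]
def res(p):
    P=model(p); return np.r_[((proj(t,P)-ot)*w).ravel(),((proj(s,P)-os)*w).ravel()]
if __name__=="__main__":
    p0=atz(t,265,195,150)
    r=least_squares(res,[p0[0],p0[1],-.15,10]); print(r.x); print(np.round(r.fun.reshape(2,4,2),2))
    print(model(r.x).round(1))
    for n,(u,v) in dict(lk=T(574,216),sk=T(122,307)).items(): print(n,dep(t,u,v))
    for n,(u,v) in dict(lk=S(211,84),sk=S(411,165)).items(): print(n,dep(s,u,v))
    for n,(u,v,z) in dict(tin=(199,138,100),thread=(341,206,125),dish=(184,226,22),hh=(238,260,0)).items(): print(n,atz(t,u,v,z).round())
E
python3 fit.py
```

```text
[ 5.57597479e+02  2.55900294e+00 -1.58759874e-01  1.37206360e+00]
[[[-0.01 -0.37]
  [-0.31 -0.27]
  [-0.2   0.28]
  [-0.12 -0.54]]

 [[-0.26  0.17]
  [-0.5   0.17]
  [-0.41  0.18]
  [ 0.11 -0.76]]]
[[ 611.4  -87.1  313. ]
 [ 584.7  172.   105. ]
 [ 572.6 -106.2  242. ]
 [ 592.5   17.8  264.3]]
lk [606.54782344 -85.43165138 326.83981179]
sk [580.44009709 168.85632939 122.18637977]
lk [618.53146995 -95.90751801 320.4987502 ]
sk [590.84958524 163.59478408 112.84317106]
tin [735. 214. 100.]
thread [ 566. -202.  125.]
dish [485. 239.  22.]
hh [401.  70.   0.]
```

Two views agree to within 0.8 px: the press is at (557.6, 2.6), yaw -0.159, with the slide at about 1.4 mm. Next I'll write a helper that works out deltas from the measured pose.

```bash
cat > plan.py <<'E'
import sys
from h import *
from workcell import ctrl
PX,PY,YAW=557.6,2.6,-0.159
c,s=np.cos(YAW),np.sin(YAW)
ex=np.array([c,s,0]); ey=np.array([-s,c,0]); ez=np.array([0,0,1.])
def P(x,y,z): return np.array([PX,PY,0])+ex*x+ey*y+ez*z
def toP(w): d=np.array(w)-[PX,PY,0]; return np.array([d@ex,d@ey,d[2]])
# orientation A: tool y = +press x, z down ; x = y cross z = press x cross -z = +press y
RA=np.c_[ey,ex,-ez]
RB=np.c_[-ex,ey,-ez]   # tool y=+press y ; x=y×z= ey×(-ez)=-ex
def rot(R0,axis,a): return R.from_rotvec(np.array(axis)*a).as_matrix()@R0
def plan(pos,Rt,rows=5,step=40,turn=.12):
    o=ctrl.get_obs(); p=np.array(o["ee_pos"]); r=R.from_rotvec(o["orientation"]).as_matrix()
    print("t",round(o["t"],2),"pressTCP",toP(p).round(1),"ang to go",round(R.from_matrix(r.T@Rt).magnitude(),3),"F",o["ft_force"].round(1),"w",round(o["width"],1),"q",o["qpos"].round(2))
    for i in range(rows):
        d=r.T@(pos-p); w=R.from_matrix(r.T@Rt).as_rotvec()
        n=max(np.abs(d).max()/step,np.abs(w).max()/turn,1)
        d=(d/n).round(1); w=(w/n).round(3)
        print(" ",[float(v)+0 for v in d]+[float(v)+0 for v in w])
        p=p+r@d; r=r@R.from_rotvec(w).as_matrix()
        if n==1: break
E
python3 - <<'E'
from plan import *
plan(P(0,213,200),RA)
E
```

```text
t 0.1 pressTCP [-475.6  529.2  222. ] ang to go 1.451 F [0.1 0.2 0. ] w 88.0 q [ 1.27  0.42  1.63  0.    1.09 -0.02]
  [-40.0, -20.2, 1.7, 0.0, 0.0, 0.114]
  [-40.0, -14.7, 1.7, 0.0, 0.0, 0.108]
  [-40.0, -10.0, 1.6, 0.0, 0.0, 0.105]
  [-40.0, -5.6, 1.6, 0.0, 0.0, 0.103]
  [-40.0, -1.5, 1.6, 0.0, 0.0, 0.102]
```

Emit:
move_arm:
  deltas:
    - [-40,-20,1.7,0,0,0.114]
    - [-40,-15,1.7,0,0,0.108]
    - [-40,-10,1.6,0,0,0.105]
    - [-40,-5.6,1.6,0,0,0.103]
    - [-40,-1.5,1.6,0,0,0.102]
  hand: 1

```text
t: 0.52
ee_pos: [321.1, 460.4, 211.8]
orientation: [-1.25, -2.88, 0.002]
ft_force: [0.8, 0.8, 0.2]
width: 58.3
```

Run:
```python
from plan import *
plan(P(0,213,200),RA)
```

```text
t 0.52 pressTCP [-306.   414.6  211.8] ang to go 0.911 F [0.8 0.8 0.2] w 58.3 q [0.94 0.34 1.78 0.   1.02 0.19]
  [-40.0, 3.1, 1.2, 0.0, 0.0, 0.1]
  [-40.0, 7.2, 1.3, 0.0, 0.0, 0.101]
  [-40.0, 11.4, 1.3, 0.0, 0.0, 0.103]
  [-40.0, 16.1, 1.3, 0.0, 0.0, 0.107]
  [-40.0, 21.3, 1.4, -0.001, 0.0, 0.113]
```

Tracking is good.

Emit:
move_arm:
  deltas:
    - [-40,3,1.2,0,0,0.1]
    - [-40,7,1.3,0,0,0.101]
    - [-40,11,1.3,0,0,0.103]
    - [-40,16,1.3,0,0,0.107]
    - [-40,21,1.4,0,0,0.113]

```text
t: 0.93
ee_pos: [470.7, 315.2, 203.9]
orientation: [-1.985, -2.433, 0.006]
ft_force: [0.1, 1.2, 0.3]
width: 24.6
```

Run:
```python
from plan import *
plan(P(0,213,200),RA)
```

```text
t 0.93 pressTCP [-135.3  294.9  203.9] ang to go 0.361 F [0.1 1.2 0.3] w 24.6 q [0.57 0.36 1.77 0.   1.01 0.37]
  [-40.0, 31.4, 1.2, -0.001, 0.001, 0.116]
  [-37.3, 37.0, 1.2, -0.002, 0.0, 0.12]
  [-31.7, 40.0, 1.2, -0.001, 0.001, 0.117]
  [-2.0, 3.2, 0.1, 0.0, 0.0, 0.008]
```

Emit:
move_arm:
  deltas:
    - [-40,31.4,1.2,0,0,0.116]
    - [-37,37,1.2,0,0,0.12]
    - [-32,40,1.2,0,0,0.117]
    - [-2,3,0,0,0,0.008]

```text
t: 1.27
ee_pos: [571.1, 225.7, 199.8]
orientation: [-2.418, -2.005, 0.008]
ft_force: [0.4, -0.2, 0.3]
width: 0.8
```

Run:
```python
from plan import *
plan(P(0,213,90),RA)
```

```text
t 1.27 pressTCP [-22.  222.4 199.8] ang to go 0.028 F [ 0.4 -0.2  0.3] w 0.8 q [ 0.36  0.44  1.67 -0.    1.04  0.55]
  [-3.1, 8.3, 40.0, -0.001, 0.001, -0.01]
  [-3.1, 8.2, 40.0, -0.001, 0.002, -0.01]
  [-2.5, 6.0, 29.7, -0.002, 0.001, -0.007]
```

Emit:
move_arm:
  deltas:
    - [-3,10,30,0,0,-0.01]
    - [-3,9,30,0,0,-0.01]
    - [-2.5,5,30,0,0,-0.007]
    - [0,1,18,0,0,0]
    - [0,0,2,0,0,0]

```text
t: 1.68
ee_pos: [597.9, 209.8, 86.9]
orientation: [2.393, 2.034, -0.002]
ft_force: [-0.7, 0.0, -0.8]
width: 0.6
```

```bash
cat > snap.py <<'E'
import sys
from h import *
from workcell import eyes
def snap(tag,boxes=dict(top=(120,260,170,370),scene=(140,280,190,370))):
    out=[]
    for n in boxes:
        d=eyes.get_image(n); np.savez(f"pics/{n}{tag}.npz",**{k:np.array(v) for k,v in d.items()})
        a,b,e,f=boxes[n]; im=d["frame"][a:b,e:f,::-1]; im=cv2.resize(im,(400,int(400*(b-a)/(f-e))),interpolation=cv2.INTER_CUBIC)
        out.append(im)
    h=max(i.shape[0] for i in out); out=[cv2.copyMakeBorder(i,0,h-i.shape[0],0,0,cv2.BORDER_CONSTANT) for i in out]
    cv2.imwrite(f"pics/both{tag}.png",np.hstack(out))
if __name__=="__main__": snap(sys.argv[1])
E
python3 - <<'E'
from plan import *
plan(P(0,213,90),RA)
E
python3 snap.py 1
```

```text
t 1.68 pressTCP [  7.  210.9  86.9] ang to go 0.003 F [-0.7  0.  -0.8] w 0.6 q [ 0.32  0.61  1.69 -0.    0.85  0.48]
  [2.0, -7.0, -3.1, 0.0, 0.001, -0.003]
```

View pics/both1.png

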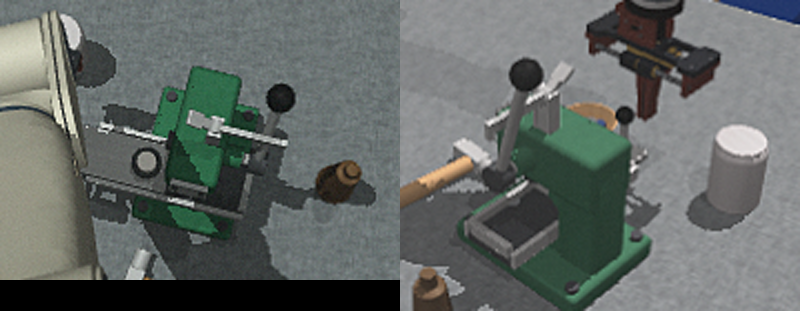

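The scene crop shows the shut fingers at (648,110), just left of the slide knob at (625,115) and clear of the tin. Now I'll push.

Emit:
move_arm:
  deltas:
    - [0,-7,-3,0,0,0]
    - [-15,0,0,0,0,0]
    - [-15,0,0,0,0,0]
    - [-15,0,0,0,0,0]
    - [-15,0,0,0,0,0]

```text
t: 2.2
ee_pos: [582.9, 154.9, 98.6]
orientation: [2.384, 2.04, 0.019]
ft_force: [1.0, 4.2, -3.3]
width: 0.4
```

Run:
```python
from plan import *
plan(P(0,126,91),RA)
```

```text
t 2.2 pressTCP [  0.9 154.3  98.6] ang to go 0.013 F [ 1.   4.2 -3.3] w 0.4 q [0.24 0.55 1.76 0.   0.82 0.39]
  [-28.4, -1.0, 7.3, 0.011, -0.007, 0.004]
```

Emit:
move_arm:
  deltas:
    - [-6,-1,8,0.01,-0.007,0.004]
    - [-10,0,2,0,0,0]
    - [-8,0,2,0,0,0]

```text
t: 2.45
ee_pos: [578.7, 127.6, 89.4]
orientation: [2.393, 2.032, 0.007]
ft_force: [0.3, 21.2, 9.9]
width: 0.4
```

Run:
```python
from plan import *
plan(P(0,126,91),RA)
```

```text
t 2.45 pressTCP [  1.1 126.8  89.4] ang to go 0.006 F [ 0.3 21.2  9.9] w 0.4 q [0.2  0.55 1.79 0.   0.8  0.36]
  [-0.8, -1.1, -1.6, 0.004, -0.002, -0.004]
```

Emit:
move_arm:
  deltas:
    - [-1,0,0,0,0,0]
    - [-1,0,0,0,0,0]
    - [-1,0,0,0,0,0]

```text
t: 2.7
ee_pos: [578.9, 127.9, 89.5]
orientation: [-2.399, -2.022, -0.021]
ft_force: [-0.2, 11.7, -0.2]
width: 0.8
```

```bash
python3 - <<'E'
from plan import *
plan(P(0,126,91),RA)
E
python3 snap.py 2
```

```text
t 2.7 pressTCP [  1.2 127.1  89.5] ang to go 0.018 F [-0.2 11.7 -0.2] w 0.8 q [0.19 0.55 1.79 0.01 0.79 0.35]
  [-1.1, -1.2, -1.6, 0.006, -0.013, -0.011]
```

View pics/both2.png

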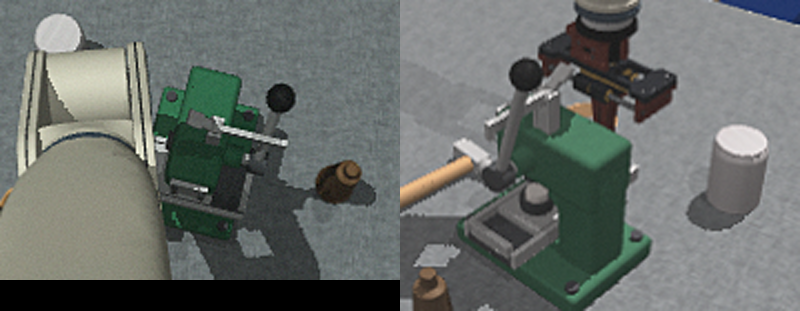

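Slide home: 12 N of reaction with no movement, and the die is now under the ram. Next I'll back off and rise.

Emit:
move_arm:
  deltas:
    - [12,0,0,0,0,0]
    - [15,0,-20,0,0,0]
    - [5,0,-40,0,0,0]
    - [0,0,-40,0,0,0]
    - [0,0,-40,0,0,0]

```text
t: 3.22
ee_pos: [577.6, 156.3, 223.5]
orientation: [-2.395, -2.017, 0.014]
ft_force: [0.4, 0.0, -0.3]
width: 0.5
```

Run:
```python
from plan import *
plan(P(32,100,305),rot(RA,ex,-.15))
```

```text
t 3.22 pressTCP [ -4.6 154.9 223.5] ang to go 0.151 F [ 0.4  0.  -0.3] w 0.5 q [0.24 0.39 1.68 0.01 1.08 0.41]
  [-26.5, 17.6, -40.0, -0.007, -0.073, -0.005]
  [-31.0, 18.6, -39.7, -0.008, -0.077, -0.006]
```

Emit:
move_arm:
  deltas:
    - [0,18,-40,-0.007,-0.073,-0.005]
    - [-16,18,-40,-0.008,-0.077,-0.006]
    - [-30,0,-3,0,0,0]

```text
t: 3.47
ee_pos: [607.3, 111.6, 315.2]
orientation: [2.305, 1.965, -0.17]
ft_force: [-0.3, -0.4, 0.4]
width: 0.5
```

Run:
```python
from plan import *
plan(P(32,20,292),rot(RA,ex,-.15))
```

```text
t 3.47 pressTCP [ 31.9 115.5 315.2] ang to go 0.011 F [-0.3 -0.4  0.4] w 0.5 q [ 0.24  0.35  1.53 -0.15  1.32  0.44]
  [-40.0, -0.1, 16.6, 0.004, 0.002, 0.0]
  [-40.0, 0.0, 16.5, 0.005, 0.003, -0.001]
  [-10.8, 0.0, 4.5, 0.001, 0.0, 0.0]
```

Emit:
move_arm:
  deltas:
    - [-40,0,8,0.004,0.002,0]
    - [-40,0,8,0,0,0]
    - [-9,0,15,0,0,0]
    - [-1,0,3,0,0,0]

```text
t: 3.8
ee_pos: [595.7, 12.9, 302.1]
orientation: [2.3, 1.961, -0.162]
ft_force: [0.1, -0.1, -0.8]
width: 0.1
```

```bash
python3 - <<'E'
from plan import *
plan(P(32,20,272),rot(RA,ex,-.15))
E
python3 snap.py 3
```

```text
t 3.8 pressTCP [ 35.9  16.2 302.1] ang to go 0.019 F [ 0.1 -0.1 -0.8] w 0.1 q [ 0.08  0.31  1.61 -0.16  1.24  0.3 ]
  [8.4, -4.5, 29.1, 0.018, 0.006, -0.001]
```

View pics/both3.png

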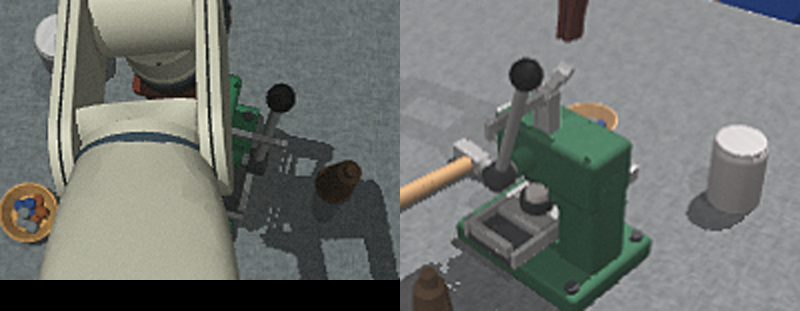

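The fingertip at (571,30) in the scene crop is over the tail end at (567,70). I'll press down now.

Emit:
move_arm:
  deltas:
    - [8.5,-4.5,20,0.018,0.006,0]
    - [1.5,0,10,0,0,0]
    - [1.5,0,10,0,0,0]
    - [1.5,0,10,0,0,0]

```text
t: 4.23
ee_pos: [596.6, 26.5, 251.2]
orientation: [2.31, 1.974, -0.16]
ft_force: [0.6, 4.1, 3.4]
width: 0.7
```

Run:
```python
from plan import *
plan(P(32,20,220),rot(RA,ex,-.15),step=10)
```

```text
t 4.23 pressTCP [ 34.8  29.8 251.2] ang to go 0.01 F [0.6 4.1 3.4] w 0.7 q [ 0.1   0.37  1.65 -0.15  1.16  0.32]
  [-1.6, -0.9, 10.0, 0.002, -0.002, 0.001]
  [-1.6, -0.9, 10.0, 0.002, -0.002, 0.0]
  [-1.6, -0.9, 10.0, 0.002, -0.002, 0.001]
  [-0.3, -0.2, 2.3, 0.001, 0.0, 0.0]
```

Emit:
move_arm:
  deltas:
    - [-5,-1,8,0,0,0]
    - [-5,-1,10,0,0,0]
    - [-2,0,10,0,0,0]

```text
t: 4.48
ee_pos: [593.7, 15.1, 222.3]
orientation: [2.305, 1.98, -0.155]
ft_force: [-0.8, -0.7, 3.3]
width: 0.2
```

```bash
python3 - <<'E'
from plan import *
plan(P(32,20,220),rot(RA,ex,-.15),step=10)
E
python3 snap.py 4
```

```text
t 4.48 pressTCP [ 33.6  18.1 222.3] ang to go 0.014 F [-0.8 -0.7  3.3] w 0.2 q [ 0.08  0.39  1.69 -0.16  1.09  0.3 ]
  [2.2, -1.7, 2.0, 0.009, -0.009, 0.007]
```

View pics/both4.png

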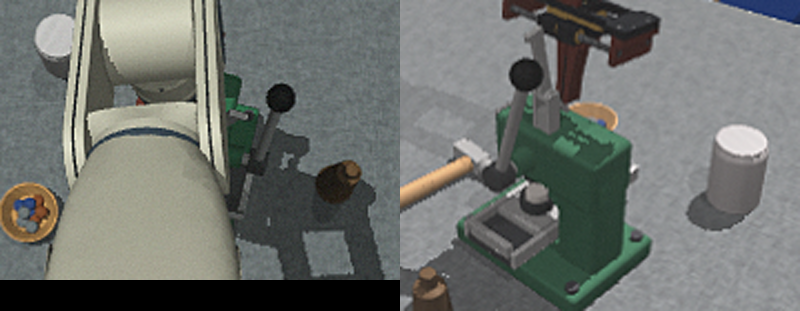

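The bar is now nearly upright at (537,50) in the scene crop, about 1.3 rad. I'll press a little further.

Emit:
move_arm:
  deltas:
    - [1,0,3,0,0,0]
    - [0.5,0,3,0,0,0]

```text
t: 4.75
ee_pos: [594.8, 15.9, 218.5]
orientation: [2.307, 1.978, -0.153]
ft_force: [-6.9, 8.8, 28.8]
width: 0.5
```

Run:
```python
from plan import *
plan(P(32,20,220),rot(RA,ex,-.15),step=10)
```

```text
t 4.75 pressTCP [ 34.7  19.1 218.5] ang to go 0.015 F [-6.9  8.8 28.8] w 0.5 q [ 0.08  0.4   1.69 -0.16  1.08  0.31]
  [0.7, -2.6, -1.6, 0.011, -0.01, 0.005]
```

At the catch stop (29 N). I'll rise and go over to the lever knob.

Emit:
move_arm:
  deltas:
    - [0,0,-15,0,0,0]
    - [0,0,-40,0,0,0]
    - [0,0,-40,0,0,0]
    - [0,0,-40,0,0,0]
    - [0,0,-30,0,0,0]

```text
t: 5.17
ee_pos: [591.3, 36.6, 377.9]
orientation: [2.315, 1.982, -0.184]
ft_force: [1.6, -0.6, 1.2]
width: 0.3
```

```bash
python3 - <<'E'
from plan import *
plan(P(67,-80,380),RB)
E
python3 snap.py 5
```

```text
t 5.17 pressTCP [ 27.9  38.9 377.9] ang to go 1.572 F [ 1.6 -0.6  1.2] w 0.3 q [ 0.12  0.26  1.51 -0.14  1.42  0.29]
  [-9.1, 3.0, 1.2, -0.01, 0.008, -0.12]
  [-9.4, 1.8, 1.1, -0.01, 0.008, -0.12]
  [-9.5, 0.7, 1.1, -0.01, 0.008, -0.12]
  [-9.6, -0.4, 1.0, -0.01, 0.008, -0.12]
  [-9.4, -1.6, 0.9, -0.01, 0.009, -0.12]
```

View pics/both5.png

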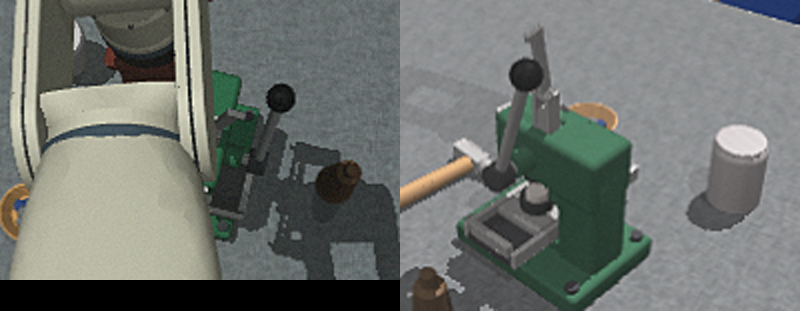

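The bar stays upright at (538,50). I'll keep it in view and turn towards the lever.

Emit:
move_arm:
  deltas:
    - [-9,3,1,-0.01,0.008,-0.12]
    - [-9,2,1,-0.01,0.008,-0.12]
    - [-9.5,1,1,-0.01,0.008,-0.12]
    - [-9.5,0,1,-0.01,0.008,-0.12]
    - [-9.5,-1.6,1,-0.01,0.009,-0.12]
  hand: -1

```text
t: 5.68
ee_pos: [600.3, -11.5, 377.5]
orientation: [1.613, 2.62, -0.121]
ft_force: [-0.1, 0.3, 0.3]
width: 30.1
```

Run:
```python
from plan import *
plan(P(67,-80,380),RB)
d=load("scene5")
for a in (1.15,1.25,1.4):
  print(a,(proj(d,[P(32,-15-90*np.cos(a),242+90*np.sin(a)),P(32,-15,242)])-[190,140])*400/180+[400,0])
```

```text
t 5.68 pressTCP [ 44.4  -7.2 377.5] ang to go 0.949 F [-0.1  0.3  0.3] w 30.1 q [ 0.01  0.25  1.53 -0.1   1.36 -0.43]
  [-9.2, -3.1, 0.7, -0.01, 0.009, -0.12]
  [-8.7, -4.2, 0.5, -0.01, 0.009, -0.12]
  [-8.2, -5.2, 0.4, -0.01, 0.009, -0.12]
  [-7.5, -6.1, 0.3, -0.01, 0.009, -0.12]
  [-6.7, -7.0, 0.2, -0.009, 0.009, -0.12]
1.15 [[519.42481156  41.76667531]
 [544.73452269  94.38942856]]
1.25 [[525.11622628  35.99209733]
 [544.73452269  94.38942856]]
1.4 [[533.93611019  28.6089869 ]
 [544.73452269  94.38942856]]
```

The bar end is seen at about (536,27), against a prediction of (534,29) for 1.40. The catch is fully off.

Emit:
move_arm:
  deltas:
    - [-9,-3,0.7,-0.01,0.009,-0.12]
    - [-8.7,-4,0.5,-0.01,0.009,-0.12]
    - [-8,-5,0.4,-0.01,0.009,-0.12]
    - [-7.5,-6,0.3,-0.01,0.009,-0.12]
    - [-6.7,-7,0.2,-0.009,0.009,-0.12]

```text
t: 6.1
ee_pos: [603.5, -63.7, 370.4]
orientation: [0.747, 3.04, -0.052]
ft_force: [0.0, 0.2, 0.2]
width: 63.4
```

Run:
```python
from plan import *
plan(P(67,-80,380),RB)
```

```text
t 6.1 pressTCP [ 55.8 -58.2 370.4] ang to go 0.325 F [0.  0.2 0.2] w 63.4 q [-0.11  0.26  1.52 -0.04  1.36 -1.19]
  [-6.6, -6.5, -3.3, -0.012, 0.005, -0.12]
  [-5.7, -7.1, -3.3, -0.012, 0.005, -0.12]
  [-3.4, -5.4, -2.4, -0.009, 0.003, -0.083]
```

Emit:
move_arm:
  deltas:
    - [-6.6,-6.5,-3.3,-0.012,0.005,-0.12]
    - [-5.7,-7,-3.3,-0.012,0.005,-0.12]
    - [-3.4,-5.4,-2.4,-0.009,0.003,-0.083]
    - [0,0,0,0,0,0]

```text
t: 6.43
ee_pos: [607.9, -92.1, 372.8]
orientation: [-0.226, -3.121, 0.0]
ft_force: [-0.4, 0.3, 0.4]
width: 87.3
```

```bash
python3 - <<'E'
from plan import *
plan(P(67,-80,345),RB)
E
python3 snap.py 6
```

```text
t 6.43 pressTCP [ 64.7 -85.6 372.8] ang to go 0.019 F [-0.4  0.3  0.4] w 87.3 q [-0.17  0.28  1.48 -0.    1.39 -1.6 ]
  [-2.7, 5.6, 27.7, -0.001, -0.012, 0.015]
```

View pics/both6.png

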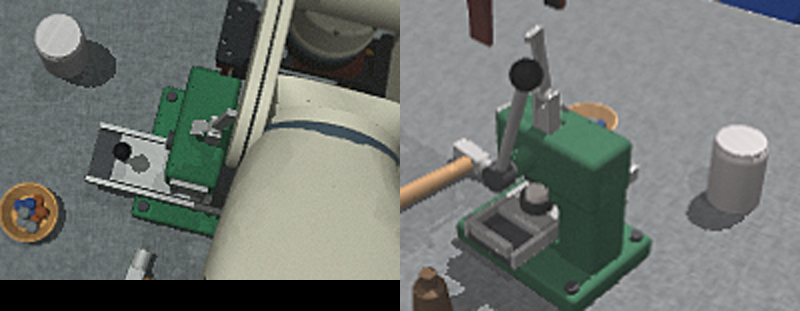

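The lever knob at (525,74) sits between the open fingers, at (481,40) and (555,0). The slide knob is visible again in the top view. I'll check it and descend.

Emit:
move_arm:
  deltas:
    - [-2.7,5.6,28,0,-0.012,0.015]
    - [0,0,28,0,0,0]
    - [0,0,20,0,0,0]
    - [0,0,2,0,0,0]

```text
t: 6.87
ee_pos: [610.2, -84.4, 291.7]
orientation: [0.277, 3.128, -0.004]
ft_force: [-0.4, 0.5, -0.0]
width: 88.0
```

```bash
python3 - <<'E'
from plan import *
plan(P(67,-80,294),RB)
d=load("top6")
print("slide knob px home pred",(proj(d,[P(0,103,105)])-[170,120])*2)
E
python3 snap.py 7
```

```text
t 6.87 pressTCP [ 65.7 -77.5 291.7] ang to go 0.018 F [-0.4  0.5 -0. ] w 88.0 q [-0.16  0.34  1.59 -0.    1.21 -1.55]
  [-1.3, -2.4, -2.3, -0.003, 0.002, -0.018]
slide knob px home pred [[121.26549455 149.99999346]]
```

View pics/both7.png

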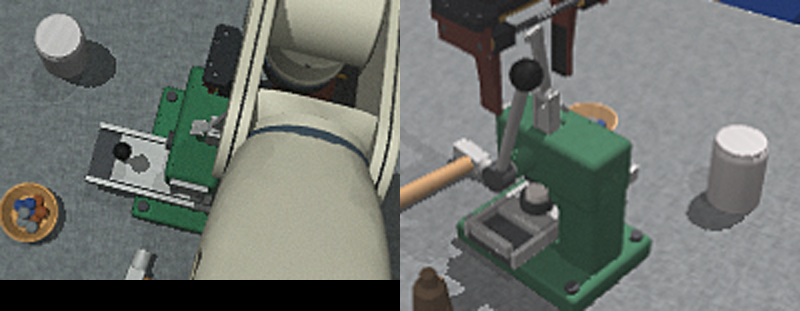

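The slide knob is seen at (122,151) and predicted at (121,150), so the slide is home. The fingers straddle the lever knob, so I'll close.

Emit:
move_arm:
  deltas:
    - [-1.3,-2.4,-2.3,0,0,-0.018]
    - [0,0,0,0,0,0]
    - [0,0,0,0,0,0]
    - [0,0,0,0,0,0]
    - [0,0,0,0,0,0]
  hand: 1

```text
t: 7.38
ee_pos: [615.4, -87.4, 303.7]
orientation: [0.246, 3.118, -0.006]
ft_force: [1.0, 0.8, 0.1]
width: 57.7
```

Emit:
move_arm:
  deltas:
    - [0,0,0,0,0,0]
    - [0,0,0,0,0,0]
    - [0,0,0,0,0,0]
    - [0,0,0,0,0,0]

```text
t: 7.72
ee_pos: [616.0, -87.5, 305.2]
orientation: [0.247, 3.115, -0.006]
ft_force: [-0.3, 0.7, 0.4]
width: 32.7
```

Run:
```python
from plan import *
plan(P(67,-80,294),RB)
for th in np.arange(0,1.11,.1):
    a=th-.3; print(round(th,2),np.round([20-160*np.sin(a),160+160*np.cos(a)-19],1))
```

```text
t 7.72 pressTCP [ 71.9 -79.7 305.2] ang to go 0.017 F [-0.3  0.7  0.4] w 32.7 q [-0.16  0.33  1.57 -0.    1.22 -1.57]
  [5.1, -0.2, 11.1, -0.003, 0.017, 0.001]
0.0 [ 67.3 293.9]
0.1 [ 51.8 297.8]
0.2 [ 36.  300.2]
0.3 [ 20. 301.]
0.4 [  4.  300.2]
0.5 [-11.8 297.8]
0.6 [-27.3 293.9]
0.7 [-42.3 288.4]
0.8 [-56.7 281.4]
0.9 [-70.3 273.1]
1.0 [-83.1 263.4]
1.1 [-94.8 252.5]
```

The jaws closed on the knob (32.7 mm), but the tool drifted up 11 mm, so the knob is near the pad ends. I'll open slightly, correct, and grip again.

Emit:
move_arm:
  deltas:
    - [0,0,0,0,0,0]
    - [0,0,0,0,0,0]
    - [3,0,6,0,0.017,0]
    - [2,0,6,0,0,0]
    - [0,0,2,0,0,0]
  hand: -0.2

```text
t: 8.13
ee_pos: [610.7, -86.8, 290.2]
orientation: [-0.248, -3.13, 0.004]
ft_force: [0.2, -0.2, -0.5]
width: 52.6
```

Run:
```python
from plan import *
plan(P(67,-80,294),RB)
```

```text
t 8.13 pressTCP [ 66.6 -79.9 290.2] ang to go 0.003 F [ 0.2 -0.2 -0.5] w 52.6 q [-0.16  0.34  1.58 -0.    1.21 -1.57]
  [-0.4, -0.2, -3.8, -0.003, -0.002, 0.001]
```

Emit:
move_arm:
  deltas:
    - [0,0,0,0,0,0]
    - [0,0,0,0,0,0]
    - [0,0,0,0,0,0]
    - [0,0,0,0,0,0]
    - [0,0,0,0,0,0]
  hand: 1

```text
t: 8.55
ee_pos: [609.9, -86.6, 288.3]
orientation: [-0.248, -3.127, 0.004]
ft_force: [-0.1, -0.4, -1.0]
width: 32.7
```

Run:
```python
from plan import *
plan(P(67,-80,294),RB)
```

```text
t 8.55 pressTCP [ 65.7 -79.8 288.3] ang to go 0.005 F [-0.1 -0.4 -1. ] w 32.7 q [-0.16  0.35  1.59 -0.    1.21 -1.57]
  [-1.2, -0.2, -5.7, -0.003, -0.005, 0.001]
```

Firm grip with the knob well inside the pads. I'll pull along the arc.

Emit:
move_arm:
  deltas:
    - [15.5,0,-3.9,0,0,0]
    - [15.8,0,-2.4,0,0,0]
    - [16,0,-0.8,0,0,0]
    - [16,0,0.8,0,0,0]

```text
t: 8.88
ee_pos: [551.6, -77.2, 295.4]
orientation: [0.248, 3.126, -0.005]
ft_force: [3.2, -0.1, -3.1]
width: 33.0
```

```bash
cat > arc.py <<'E'
from plan import *
o=ctrl.get_obs(); q=toP(o["ee_pos"]); dx=q[0]+1.6-20; dz=q[2]+5.6+19-160
print("th",round(np.arctan2(-dx,dz)+.3,3),"r",round(np.hypot(dx,dz),1))
plan(P(-94.8-1.6,-80,252.5-5.6),RB,rows=1)
E
python3 arc.py
```

```text
th 0.373 r 160.4
t 8.88 pressTCP [  6.7 -79.8 295.4] ang to go 0.006 F [ 3.2 -0.1 -3.1] w 33.0 q [-0.16  0.24  1.71 -0.    1.18 -1.57]
  [40.0, 0.0, 18.5, -0.001, 0.002, 0.0]
```

Emit:
move_arm:
  deltas:
    - [15.8,0,1.9,0,0,0]
    - [15.6,0,3.4,0,0,0]
    - [15.2,0,5,0,0,0]
    - [14.6,0,6.6,0,0,0]

```text
t: 9.22
ee_pos: [494.5, -68.1, 281.4]
orientation: [0.246, 3.11, -0.007]
ft_force: [3.2, -0.4, 3.4]
width: 32.5
```

```bash
python3 arc.py
```

```text
th 0.744 r 161.7
t 9.22 pressTCP [-51.1 -79.8 281.4] ang to go 0.023 F [ 3.2 -0.4  3.4] w 32.5 q [-0.16  0.16  1.86 -0.    1.11 -1.57]
  [40.0, -0.1, 29.0, -0.002, 0.02, 0.001]
```

Emit:
move_arm:
  deltas:
    - [14,0,8.5,0,0.01,0]
    - [13.5,0,10,0,0.01,0]
    - [12.5,0,11,0,0,0]

```text
t: 9.47
ee_pos: [457.8, -62.2, 256.8]
orientation: [0.247, 3.116, -0.006]
ft_force: [0.9, -0.5, 9.3]
width: 32.8
```

```bash
python3 arc.py
```

```text
th 1.021 r 161.7
t 9.47 pressTCP [-88.3 -79.7 256.8] ang to go 0.016 F [ 0.9 -0.5  9.3] w 32.8 q [-0.16  0.13  1.95 -0.    1.04 -1.57]
  [8.3, -0.2, 9.8, -0.002, 0.016, 0.001]
```

Emit:
move_arm:
  deltas:
    - [7,0,8,0,0.01,0]
    - [4,0,5,0,0,0]

```text
t: 9.63
ee_pos: [446.9, -60.4, 246.2]
orientation: [0.247, 3.122, -0.005]
ft_force: [-0.9, 0.2, 12.0]
width: 32.5
```

```bash
python3 arc.py
```

```text
th 1.116 r 161.7
t 9.63 pressTCP [-99.4 -79.7 246.2] ang to go 0.011 F [-0.9  0.2 12. ] w 32.5 q [-0.16  0.13  1.98 -0.    1.02 -1.57]
  [-3.0, -0.3, -0.6, -0.002, 0.01, 0.001]
```

Emit:
move_arm:
  deltas:
    - [2,0,3,0,0,0]
    - [2,0,3,0,0,0]
    - [2,0,3,0,0,0]
    - [2,0,3,0,0,0]
    - [2,0,3,0,0,0]

```text
t: 10.05
ee_pos: [445.6, -60.2, 243.8]
orientation: [0.245, 3.096, -0.008]
ft_force: [-4.6, 0.2, 21.4]
width: 32.8
```

```bash
python3 arc.py; python3 snap.py 8; python3 arc.py
```

```text
th 1.132 r 161.0
t 10.05 pressTCP [-100.7  -79.7  243.8] ang to go 0.036 F [-4.6  0.2 21.4] w 32.8 q [-0.16  0.12  2.   -0.    0.99 -1.57]
  [-4.4, -0.3, -3.0, -0.002, 0.036, 0.001]
th 1.133 r 161.0
t 10.15 pressTCP [-100.7  -79.7  243.7] ang to go 0.036 F [-4.9  0.3 20.9] w 32.7 q [-0.16  0.12  2.   -0.    0.99 -1.57]
  [-4.4, -0.3, -3.0, -0.002, 0.036, 0.001]
```

View pics/both8.png

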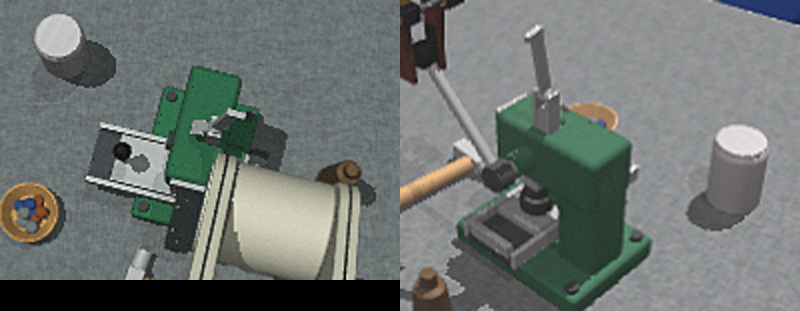

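```bash
python3 - <<'E'
from plan import *
d=load("scene8")
for th in (.95,1.02,1.1):
  a=th-.3; print(th,(proj(d,[P(20-160*np.sin(a),-80,160+160*np.cos(a))])-[190,140])*400/180+[400,0])
im=d["frame"][140:200,180:240,::-1]; cv2.imwrite("pics/k8.png",cv2.resize(im,None,fx=9,fy=9,interpolation=cv2.INTER_CUBIC))
E
python3 - <<'E'
from plan import *
from workcell import eyes
for i in range(6): eyes.get_image("scene")
o=ctrl.get_obs(); print(o["t"],toP(o["ee_pos"]),o["ft_force"],o["width"])
E
```

```text
0.95 [[431.87788997  46.95326918]]
1.02 [[427.33011151  49.82176937]]
1.1 [[422.6587746   53.78024717]]
10.45 [-100.69360986  -79.72537582  243.76957941] [-5.96807878  1.68922349 21.39542702] 32.93689257184824
```

View pics/k8.png

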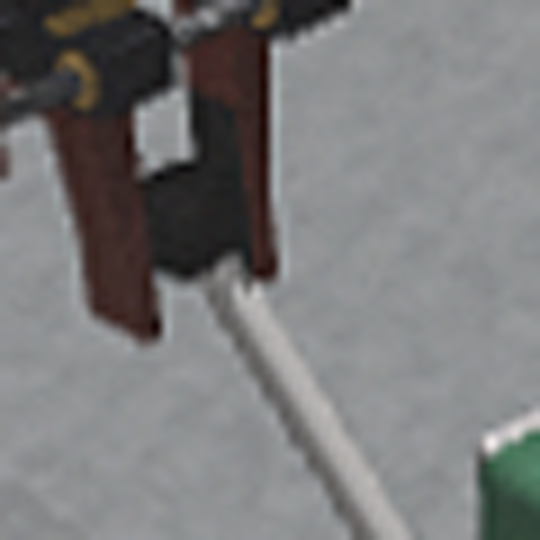

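The knob centre in the crop is at about (190,222). The prediction for 1.10 rad is (186,222), and for 1.02 it is (205,206). So the lever is at its stop, steady at about 21 N. I'll hand in.

Run:
```python
from workcell import ctrl
print(ctrl.close_job())
o=ctrl.get_obs(); print(o["t"],o["ee_pos"],o["ft_force"],o["width"])
```

```text
the job is handed in; nothing more can be done
None
the job is handed in; nothing more can be done
```

The press job is done and handed in at about 10.5 s of the 58 s, with the gripper still holding the lever down at its stop. Handing in reported no verdict, so this rests on my own checks.

- **Die slide:** I pushed it home by its knob until it met the end stop, with 12–21 N of reaction and no further movement. Its knob later showed within a pixel of where it should be with the slide home.
- **Safety catch:** I pressed the tail down to its stop at 29 N. The bar's end in the picture matched the fully flipped-off angle of 1.40 rad, and it was still upright at the end.
- **Lever:** My first grip drifted about 11 mm high, so I opened slightly, corrected and gripped again before pulling.
- **Lever at the stop:** The knob's position in the picture matched 1.10 rad. The arm pose gave 1.13, which is within grip slip. Over the last 0.4 s before handing in, the hold was steady at about 21 N with the knob still gripped.
- **Not measured directly:** I did not measure how far the pusher is pressed in. That it is pressed follows from the lever being at its stop and the ram looking down on the die.
- **Other things on the bench:** The tin and dish look unmoved in the last pictures. The thread cone and hammer were partly hidden by the arm or out of frame, and I saw no sign of contact with them.

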